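# Reset the overload stop of a load-cell test stand

### The job

Reset the overload stop on the load-cell test stand: loosen its hexagonal lock ring by an eighth of a turn, turn the adjuster by its grip bar until its pointer points straight at the tip of the index arm, then tighten the lock ring fully again with the pointer still on the index. Leave the index arm as it is set and do not shift or knock over the things standing round the stand.

Things in the scene. Friction and masses are not known exactly. Their poses are not given: they have to be found in the camera images.
- deck_centre (a point): Centre of the upper face of the fixed aluminium stand's sloping deck (116 x 112 mm; foot 200 x 140). Axes are the stand's: z up, -x its front, to which the deck slopes down. The common axis of ring and adjuster starts here, square to the deck, leaning 0.56 rad (32 deg) from vertical to the front: direction (-0.531, 0, 0.847) in these axes. Heights given below are along it from here.
- ring_centre (a point): Centre (height 22 mm) of the steel lock ring, a hexagon nut 52 mm across flats, 60 across corners, 16 thick (heights 14 to 30 mm; only a 34 mm barrel between it and the deck). Axes turn with the ring: z is the common axis, out of the deck; at ring angle 0, x points up the slope. Two flats face +x and -x, the others are 60 degrees on.
- lock_ring (a joint): Angle of the lock ring, rad: 0 is fully tight (hard stop), it grows anticlockwise seen from the outer end of the axis (loosening); it ends at 1.4. It needs about 0.25 N m to turn. Below about 0.25 it clamps the adjuster, which then will not turn.
- bar_centre (a point): Grip point of the adjuster, at height 56 mm, in its black flat-sided grip bar: 28 mm long, 14 thick, heights 36 to 63 mm (its end). Below the bar is a round flange of 37 mm diameter, heights 32 to 36 mm. Axes turn with the adjuster: x along the bar towards the pointer, y across its flats, z out of the deck.
- pointer_tip (a point): Tip of the adjuster's short white pointer, which lies on the flange along the bar's line, 22.5 mm from the axis at height 37 mm. Axes as the bar's: x is the way it points. A white line on the bar's end runs the same way.
- adjuster (a joint): Angle of the adjuster, rad: 0 when the pointer points up the slope, grows anticlockwise seen from the outer end of the axis; range -1.2 to 1.7. It turns freely (0.04 N m) when the ring is loose and stays where it is left. It starts anticlockwise of the index arm.
- index_tip (a point): Inward tip of the index arm, 25.5 mm from the axis at height 35 mm. The arm is a steel post 8 mm wide, 41 to 47 mm from the axis, standing on the deck beside the ring up to height 37 mm, with a thin finger at its top that reaches in over the ring's edge. x points outward from the axis. It stays where it was set.
- index_arm (a joint): Angle of the index arm round the axis, rad, counted as the adjuster's: 0 up the slope, -0.6 to 0.6. The adjuster is set when its angle equals this one.
- cleaner_bottle: White cleaner bottle with blue cap, 84 mm in diameter, 263 tall, beside the stand; origin under its centre. A bystander.
- weight_case: Grey box 58 x 104 x 70 mm beside the stand; origin under its centre. A bystander.
- weight_big: Knobbed test weight 38 mm in diameter, 48 tall, in front of the stand; origin under its centre. A bystander.
- weight_small: Knobbed test weight 25 mm in diameter, 31 tall, in front of the stand; origin under its centre. A bystander.
- vial: Brown glass vial with cap, 27 mm in diameter, 58 tall, in front of the stand; origin under its centre. A bystander.

How it is judged (in metres and radians):
On the way, in this order (a step that is already met when the one before it is completed fails the run):
1. the lock ring is loosened, with the adjuster not yet on the index (value of joint lock_ring above 0.6 rad and not (angle between the x axis of pointer_tip and the x axis of index_tip, either way round below 0.12 rad)), for 0.1 s.
2. with the ring loose, the adjuster's pointer is on the index (value of joint lock_ring above 0.35 rad and angle between the x axis of pointer_tip and the x axis of index_tip, either way round below 0.12 rad), for 0.3 s.
3. the lock ring is tight again with the pointer on the index (value of joint lock_ring below 0.12 rad and angle between the x axis of pointer_tip and the x axis of index_tip, either way round below 0.12 rad), for 0.2 s.
At the end, for the whole second after the job is handed in: The lock ring is tight again (within 0.12 rad of its fully tight stop), the adjuster's pointer points at the index arm's tip within 0.12 rad (7 degrees), and both are at rest (all of step 3 and velocity of joint adjuster between -0.05 and 0.05 rad/s and velocity of joint lock_ring between -0.05 and 0.05 rad/s); the robot touches nothing.
It fails at once if the index arm is shifted by more than 4 mm at its tip (distance of index_tip from where it was at the start of the episode above 0.004 m).
It fails at once if a bystander (bottle, weight case, weight or vial) is shifted more than 20 mm or tipped (distance of any of cleaner_bottle, weight_case, weight_big, weight_small, vial from where it was at the start of the episode above 0.02 m or angle between any of cleaner_bottle, weight_case, weight_big, weight_small, vial's own z axis and vertical above 0.4 rad).
It also fails if it takes over 51 s, if anything falls off the work surface, if the arm or the gripper's body presses on something with over 40 N, if the wrist force passes 120 N, or if a joint passes its speed limit or range.

### The arm

A 6-joint arm with a two-finger parallel gripper is mounted at the origin on a cart in front of the work surface, level with it; the furniture and walls round the work are solid. World frame = base frame: x ahead of the robot, y to its left, z up, the work surface at z = 0. Lengths are in mm, angles in degrees, forces in N, time in s.
With the tool pointing down it reaches from about 150 to 775 mm from the base axis. Payload 6.1 kg.
Tool frame: the origin (TCP) lies at the very end of the fingers, on their centre line; the grasp point (between the pads) lies 19 mm behind it (ctrl.tcp_to_grasp is the distance from the TCP to the grasp point, in mm); z points along the fingers, y is the line along which they close (so a half turn about z gives the same grasp; the last joint's range is limited). The gripper opens to 85 mm and grips with 20 to 120 N. Pads are 22 mm wide; open, the fingers measure 114 mm over their backs; the gripper's body (76 mm by 85 mm) begins 54 mm behind the grasp point. The pads swing forward as they close: fully open they stand 13 mm farther back than shut.
Start: joints at [-70.703, 7.208, -2.269, 80.523, 0, 90], TCP at [173.489, -495.489, 192.695] pointing down, gripper open.
Joint ranges: [-155.77, 155.77], [-54.66, 111.73], [-72.52, 77.12], [-102.08, 115.82], [-83.92, 84.16], [-180, 180]. Speed limits (degrees/s): [136.94, 136.94, 172.46, 180, 180, 180].

### API

Orientations are given as [roll, pitch, yaw] about the fixed x, y, z axes, in that order (R = Rz(yaw) Ry(pitch) Rx(roll)).
In Python, from bench import ctrl gives the robot as it stands.
- The arm moves only by the shell command python3 -m jog 'ROWS' [OPENING] [FORCE]. ROWS is text: rows parted by semicolons, each of 6 numbers parted by spaces: the shift along the tool's x, y, z in cm, then the turn, a rotation vector about the tool's x, y, z in degrees. In form: dx dy dz wx wy wz; .... A call has 1 to 20 rows; each row shifts and turns the commanded pose from where the row before left it, along the tool's axes as they then stand; what a row does not reach is not made up. A row lasts 1/12 s, in which the tool goes at most 41.7 mm and 7.16 degrees, less where a joint would pass 70% of its speed; a pose out of reach is approached as far as the arm can. A call with a gripper value outside its range is refused whole. OPENING is the closure, from -1 (fully open) to 1 (shut), set as the call begins (- or left out, the last holds). The fingers move at their own pace and stop on an object; FORCE is the grip in N (left out, the last holds). Time passes only in rows, so rows that do not move let the fingers close. It gives the time, the measured TCP pose, the force, the opening and the grip force at its end, in the units of the state.
- ctrl.state(): the state, without advancing time (a new reading comes with each control period).
- ctrl.snapshot(name): name is "side" or "top" or "wrist"; returns the picture (400x640x3 uint8, red, green, blue); there is no depth.
- ctrl.camera_params(name): a dict with "fov_y" (degrees; the focal length in pixels is half the picture's height over the tangent of half this angle, whatever the lens; pixels are square), "cx", "cy" (the principal point, pixels), "position" and "attitude" of the camera in the world. Camera axes: x right, y up, looking along -z (the intrinsics and any distortion apply to the point x, -y, -z); pixel columns grow to the right and rows downward; lengths in mm; the calibration is good to about 2 mm. A picture is of the moment at which its call begins: read the wrist's pose just before it. camera_params takes no time and is no camera call; for the wrist camera it gives the pose at the moment of the call.
- ctrl.finish_job(): hands the job in; it is judged then, once.
Trained networks look in the newest picture that a camera, given by its name, has taken for a name from the list of things; names that differ only in an ending like _2 or _b are one class to them, and where a whole thing is asked for, a point or a joint stands for the part that bears it (a point fixed in the world has none). Each returns a list of dicts, best first, with "p" (0 to 1); they miss things now and then, are a little off and sometimes report something else, mostly with a low value. They report only what shows in the picture. A call takes as long as a camera call.
- ctrl.cut_out(camera, thing): "pixels" (400x640 bool, what is visible of it) and "bbox" ([centre column, centre row, width, height] in pixels, round what is visible of it).
- ctrl.landmark_of(camera, thing): "at" ([row, column] in pixels: a listed point, or the origin of a listed thing).
The state is a dict: "clock": time; "joint_pos": joint angles; "dq": joint speeds; "joint_efforts": joint torques, N m; "tool_pos": TCP position; "orientation": TCP orientation; "ft_force": force on the tool from outside, world axes, zero at the start; "torque": the same for the moment, N m; "opening": finger opening in mm; "finger_force": force on a finger pad.
Only numpy, scipy, OpenCV 4.12 (cv2) and the standard library are available. Lean on these libraries where they do the work, as an engineer would, in place of code of your own. Each camera call takes 0.05 s, during which the arm holds its last target. There are 200 camera calls.

## Working session

There is one attempt and no reset: what is moved stays moved. The work goes in short steps, Python scripts to look and compute and a shell command to move; the robot and the scene stay as the last step left them, time stands still between calls to the robot, and variables do not carry over. Pictures are saved under pics/ and viewed, at most 10 in all, crops included, and the job is handed in when it is done.

```bash
ls; mkdir -p pics
cat > h.py <<'E'
import numpy as np, cv2
from scipy.spatial.transform import Rotation as R
from bench import ctrl
def cam(n):
    p=ctrl.camera_params(n); return p
E
python3 - <<'E'
from h import *
for n in ["side","top","wrist"]:
    print(n,ctrl.camera_params(n))
    im=ctrl.snapshot(n); cv2.imwrite(f"pics/{n}0.png",im[:,:,::-1])
    for t in ["deck_centre","ring_centre","bar_centre","pointer_tip","index_tip","cleaner_bottle","weight_case","weight_big","weight_small","vial"]:
        r=ctrl.landmark_of(n,t)
        print(n,t,[(np.round(a["at"],1).tolist(),round(float(a["p"]),2)) for a in r[:2]])
print(ctrl.state())
a=cv2.imread("pics/side0.png");b=cv2.imread("pics/top0.png")
E
```

```text
pics
side {'fov_y': 47.223912420627926, 'cx': 311.8981128341551, 'cy': 199.5661544513819, 'position': array([ 398.83959161, -853.21597901,  526.16112167]), 'attitude': array([67.91490357, -1.08299424, -9.27252836])}
side deck_centre [([239.4, 328.3], 0.85)]
side ring_centre [([229.9, 323.0], 0.61)]
side bar_centre []
side pointer_tip [([218.9, 318.4], 0.75)]
side index_tip [([217.2, 332.5], 0.48)]
side cleaner_bottle [([338.8, 348.2], 0.56)]
side weight_case []
side weight_big [([333.3, 291.4], 0.66)]
side weight_small [([272.6, 267.3], 0.49)]
side vial [([306.5, 264.9], 0.94)]
top {'fov_y': 54.40843598138584, 'cx': 317.4818180962756, 'cy': 202.25964129160184, 'position': array([477.31347238,  71.07986524, 961.62286999]), 'attitude': array([  4.47411634,  -1.03588116, -91.41894478])}
top deck_centre [([188.3, 378.1], 0.77)]
top ring_centre [([190.7, 379.7], 0.49)]
top bar_centre [([199.2, 386.7], 0.72)]
top pointer_tip [([197.8, 374.8], 0.64)]
top index_tip [([183.3, 382.6], 0.39)]
top cleaner_bottle [([190.5, 432.8], 0.57), ([241.9, 334.9], 0.54)]
top weight_case [([180.7, 310.3], 0
[... 579 characters left out ...]
 vial []
{'clock': 1.65, 'joint_pos': array([-7.07025380e+01,  7.20729214e+00, -2.26766839e+00,  8.05217942e+01,
        1.89844978e-03,  9.00003056e+01]), 'dq': array([ 0.02441241, -0.08183531,  0.04099611,  0.08387336, -0.04424572,
       -0.01923219]), 'joint_efforts': array([ 5.65134433e-04, -4.35706329e+01,  3.53077483e+01,  1.50090353e-03,
       -1.00514824e-04,  1.91790178e-06]), 'tool_pos': array([ 173.51122197, -495.50714113,  192.70922032]), 'orientation': array([ 1.79996755e+02, -1.89846708e-03,  1.92971565e+01]), 'ft_force': array([-1.07084399,  0.33483116, -0.77942818]), 'torque': array([ 0.02037242,  0.02419662, -0.02707788]), 'finger_force': 0.0, 'opening': 85.53674756572921}
```

View pics/side0.png

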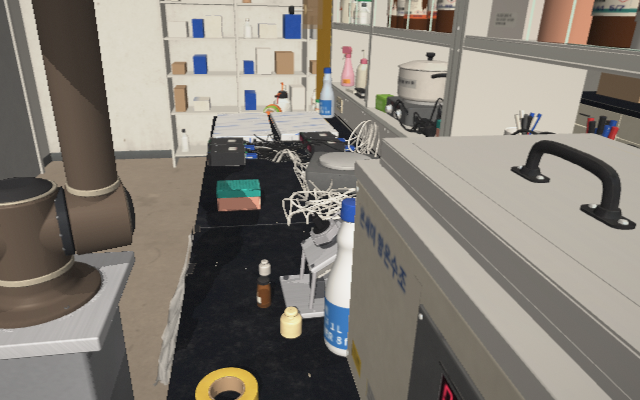

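View pics/top0.png

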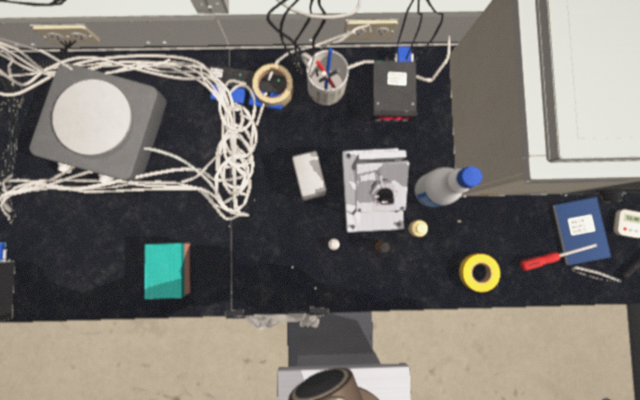

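The side picture shows the stand partly hidden behind the bottle (about 320,270). In the top picture the stand is at about (377,190), the bottle at (445,187), the case at (309,175), and the small things are in front at row 230-245.

```bash
cat > h.py <<'E'
import numpy as np, cv2
from scipy.spatial.transform import Rotation as R
from scipy.optimize import least_squares
from bench import ctrl
def proj(p,P):
    f=200/np.tan(np.radians(p["fov_y"]/2)); A=R.from_euler("xyz",p["attitude"],degrees=True)
    c=A.inv().apply(np.atleast_2d(P)-p["position"]); z=-c[:,2]
    return np.c_[p["cy"]-f*c[:,1]/z, p["cx"]+f*c[:,0]/z]   # row, col
def ray(p,rc):
    f=200/np.tan(np.radians(p["fov_y"]/2)); A=R.from_euler("xyz",p["attitude"],degrees=True)
    d=A.apply([(rc[1]-p["cx"])/f,-(rc[0]-p["cy"])/f,-1]); return p["position"],d/np.linalg.norm(d)
def onz(p,rc,z):
    o,d=ray(p,rc); return o+d*(z-o[2])/d[2]
def tri(obs):
    M=np.zeros((3,3));b=np.zeros(3)
    for p,rc in obs:
        o,d=ray(p,rc);Q=np.eye(3)-np.outer(d,d);M+=Q;b+=Q@o
    return np.linalg.solve(M,b)
E
python3 - <<'E'
from h import *
s,t=ctrl.camera_params("side"),ctrl.camera_params("top")
for n,a,b in [("deck",(239.4,328.3),(188.3,378.1)),("ring",(229.9,323),(190.7,379.7)),("ptr",(218.9,318.4),(197.8,374.8)),("vial",(306.5,264.9),(241.4,380.1))]:
    P=tri([(s,a),(t,b)]); print(n,P.round(1),proj(s,P).round(1),a,proj(t,P).round(1),b)
for n,rc in [("case",(180.7,310.3)),("big",(227,414.9)),("small",(241.4,336)),("vial",(241.4,380.1)),("bottle",(190.5,432.8)),("FL foot",(232,346)),("FR foot",(229,408)),("BL",(150,343)),("BR",(150,407))]: print(n,onz(t,rc,0).round(1))
im=cv2.imread("pics/top0.png")[130:260,280:480]
cv2.imwrite("pics/topc.png",cv2.resize(im,None,fx=4,fy=4,interpolation=cv2.INTER_CUBIC))
E
```

```text
deck [567.7 -78.  122.4] [[239.3 329.5]] (239.4, 328.3) [[189.4 378. ]] (188.3, 378.1)
ring [558.5 -77.2 143.2] [[229.7 325.1]] (229.9, 323) [[192.6 379.5]] (190.7, 379.7)
ptr [546.7 -64.1 160.5] [[218.9 318.1]] (218.9, 318.4) [[197.5 374.8]] (197.8, 374.8)
vial [ 445.2 -100.8   -5.1] [[306.4 268.2]] (306.5, 264.9) [[244. 380.]] (241.4, 380.1)
case [606.4  68.4   0. ]
big [ 485.  -188.1    0. ]
small [454.4   8.6   0. ]
vial [ 451.7 -100.2    0. ]
bottle [ 574.9 -237.     0. ]
FL foot [476.9 -16.7   0. ]
FR foot [ 480.5 -170.7    0. ]
BL [682.1 -15.4   0. ]
BR [ 678.7 -176.7   -0. ]
```

View pics/topc.png

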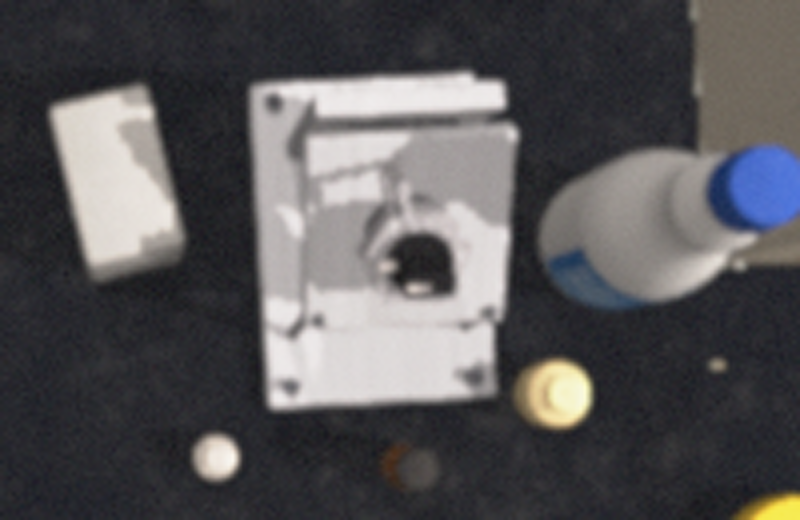

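The crop shows the ring and bar at about (405,255), the pointer near (385,265) pointing left (+y), and the index arm's post near (405,195). The stand has yaw of about 0.

```bash
cat >> h.py <<'E'
AX=np.radians(32.1)
def frame(yaw):  # stand: columns upslope, left, axis
    c,s=.847,.531
    return R.from_euler("z",yaw,degrees=True).as_matrix()@np.array([[c,0,-s],[0,1,0],[s,0,c]])
def tool(deck,yaw,h,az,off=(0,0)):
    """TCP pose at height h along axis, tool x at azimuth az in the deck plane"""
    F=frame(yaw);a=np.radians(az);x=F@[np.cos(a),np.sin(a),0];z=-F[:,2]
    return np.array(deck)+F@[off[0],off[1],h],R.from_matrix(np.c_[x,np.cross(z,x),z])
def cur():
    s=ctrl.state();return s["tool_pos"],R.from_euler("xyz",s["orientation"],degrees=True)
def row(p0,r0,p1,r1,n):
    rel=r0.inv()*r1;w=rel.as_rotvec()/n;q=R.from_rotvec(w).as_matrix();S=sum(np.linalg.matrix_power(q,k) for k in range(n))
    d=np.linalg.solve(S,r0.inv().apply(np.array(p1)-p0))/10
    print(n,"rows:",d.round(3),np.degrees(w).round(2), "tot mm",np.linalg.norm(np.array(p1)-p0).round(1))
E
python3 - <<'E'
from h import *
p,r=cur(); w=[340,-300,330]
row(p,r,w,r,8)
P,Q=tool([567.7,-78,122.4],0,110,-30); print(P,Q.as_matrix().round(2))
row(w,r,P,Q,10)
E
```

```text
8 rows: [ 2.772 -1.619 -1.716] [0. 0. 0.] tot mm 291.2
[509.29 -78.   215.57] [[ 0.73 -0.42  0.53]
 [-0.5  -0.87 -0.  ]
 [ 0.46 -0.27 -0.85]]
10 rows: [ 1.303 -2.289  1.727] [0.31 3.29 4.8 ] tot mm 301.7
```

```bash
python3 -m jog '2.77 -1.62 -1.72 0 0 0;2.77 -1.62 -1.72 0 0 0;2.77 -1.62 -1.72 0 0 0;2.77 -1.62 -1.72 0 0 0;2.77 -1.62 -1.72 0 0 0;2.77 -1.62 -1.72 0 0 0;2.77 -1.62 -1.72 0 0 0;2.77 -1.62 -1.72 0 0 0;1.3 -2.29 1.73 0.3 3.3 4.8;1.3 -2.29 1.73 0.3 3.3 4.8;1.3 -2.29 1.73 0.3 3.3 4.8;1.3 -2.29 1.73 0.3 3.3 4.8;1.3 -2.29 1.73 0.3 3.3 4.8;1.3 -2.29 1.73 0.3 3.3 4.8;1.3 -2.29 1.73 0.3 3.3 4.8;1.3 -2.29 1.73 0.3 3.3 4.8;1.3 -2.29 1.73 0.3 3.3 4.8;1.3 -2.29 1.73 0.3 3.3 4.8;0 0 0 0 0 0;0 0 0 0 0 0'
cat > look.py <<'E'
from h import *
import sys
N=["deck_centre","ring_centre","bar_centre","pointer_tip","index_tip"]
def look(name):
    w=ctrl.camera_params("wrist");im=ctrl.snapshot("wrist");cv2.imwrite(f"pics/{name}.png",im[:,:,::-1])
    o={}
    for t in N:
        r=ctrl.landmark_of("wrist",t)
        if r: o[t]=np.array(r[0]["at"]); print(t,[(np.round(a["at"],1).tolist(),round(float(a["p"]),2)) for a in r[:2]])
    return w,o
if __name__=="__main__": 
    w,o=look(sys.argv[1])
    np.save(f"pics/{sys.argv[1]}.npy",{"w":w,"o":o},allow_pickle=True)
    s=ctrl.state();print(s["clock"],s["joint_pos"].round(1),s["tool_pos"].round(1),s["orientation"].round(2))
E
python3 look.py v1
```

```text
clock: 3.32
tool_pos: [471.4, -142.8, 215.3]
orientation: [-161.7, -27.3, -29.1]
ft_force: [-0.1, -0.0, 0.1]
opening: 85.2
finger_force: 0.0
deck_centre [([174.0, 265.0], 0.67), ([170.0, 237.5], 0.18)]
ring_centre [([181.1, 259.7], 0.57)]
bar_centre [([187.7, 248.8], 0.9), ([300.3, 262.0], 0.18)]
pointer_tip [([192.2, 235.8], 0.79), ([207.0, 208.7], 0.71)]
index_tip [([166.9, 238.4], 0.59)]
3.6167 [-29.1 -21.  -32.2  51.3  18.4 179.9] [ 472.6 -142.9  216.7] [-161.65  -27.43  -29.07]
```

View pics/v1.png

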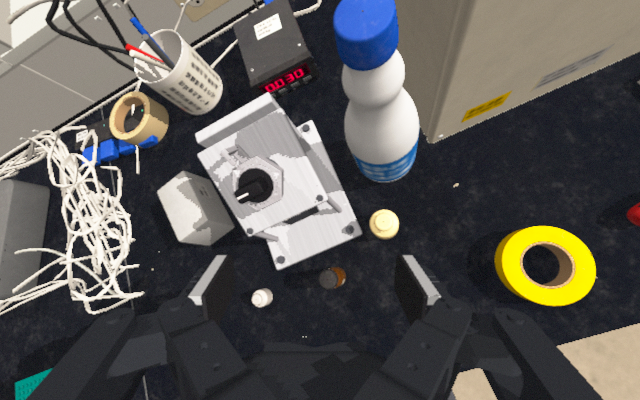

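The wrist picture shows the ring at about (262,180), the bar and pointer aiming left-down at (240,192), and the index arm upper left at (238,160). Joint 6 has hit its limit, so I'll use the half-turned wrist (tool x at azimuth 150).

```bash
cat >> h.py <<'E'
PTS={"deck_centre":lambda a,i:(0,0,0),"ring_centre":lambda a,i:(0,0,22),"bar_centre":lambda a,i:(0,0,56),
"pointer_tip":lambda a,i:(22.5*np.cos(a),22.5*np.sin(a),37),"index_tip":lambda a,i:(25.5*np.cos(i),25.5*np.sin(i),35)}
def fit(views,x0=(567,-78,122,0,60,0)):
    def res(x,full=False):
        F=frame(x[3]);e=[]
        for w,o in views:
            for t in o:
                P=np.array(x[:3])+F@np.array(PTS[t](*np.radians(x[4:])));e.append((proj(w,P)[0]-o[t]))
        e=np.array(e); 
        return e if full else np.r_[e.ravel(),x[3]/2]
    s=least_squares(res,x0,loss="soft_l1",x_scale=[10,10,10,5,10,10]);return s.x,res(s.x,True)
SIDE={"deck_centre":np.array([239.4,328.3]),"ring_centre":np.array([229.9,323])}
TOP={"deck_centre":np.array([188.3,378.1]),"ring_centre":np.array([190.7,379.7]),"bar_centre":np.array([199.2,386.7]),"pointer_tip":np.array([197.8,374.8]),"index_tip":np.array([183.3,382.6])}
E
cat > fit.py <<'E'
from h import *
import sys
V=[(ctrl.camera_params("side"),SIDE),(ctrl.camera_params("top"),TOP)]
W=[(d["w"],d["o"]) for d in (np.load(f"pics/{n}.npy",allow_pickle=True).item() for n in sys.argv[1:])]
for v in (V+W,W):
    x,e=fit(v);print(x.round(1));print(e.round(1).tolist())
E
python3 fit.py v1
python3 - <<'E'
from h import *
p,r=cur(); P,Q=tool([567.7,-78,122.4],0,110,150)
r2=r*R.from_rotvec([0,0,-np.radians(160.6)])
print("turn back 161 about z, then"); row(p,r2,P,Q,4)
E
```

```text
[ 5.700e+02 -8.680e+01  1.256e+02 -4.000e-01  8.860e+01  1.620e+01]
[[0.4, 3.3], [1.5, 2.9], [-0.3, 4.1], [1.8, 4.3], [0.7, 0.2], [-2.2, -0.3], [1.4, -0.0], [1.9, -1.6], [-0.4, -1.1], [1.9, 0.9], [0.4, 0.2], [-1.6, -0.8]]
[570.6 -87.5 124.4  -1.3  88.6  20.7]
[[1.4, -0.7], [-0.8, -0.3], [1.5, 1.5], [-0.4, 0.9], [-0.9, -1.0]]
turn back 161 about z, then
4 rows: [0.429 1.723 0.576] [ 0.77 -0.48 -3.74] tot mm 74.5
```

```bash
python3 -m jog '0 0 0 0 0 -7.1;0 0 0 0 0 -7.1;0 0 0 0 0 -7.1;0 0 0 0 0 -7.1;0 0 0 0 0 -7.1;0 0 0 0 0 -7.1;0 0 0 0 0 -7.1;0 0 0 0 0 -7.1;0 0 0 0 0 -7.1;0 0 0 0 0 -7.1;0 0 0 0 0 -7.1;0 0 0 0 0 -7.1;0 0 0 0 0 -7.1;0 0 0 0 0 -7.1;0 0 0 0 0 -7.1;0 0 0 0 0 -7.1;0 0 0 0 0 -7.1;0 0 0 0 0 -7.1;0 0 0 0 0 -7.1;0 0 0 0 0 -7.1'
python3 - <<'E'
from h import *
print(ctrl.state()["joint_pos"].round(1))
p,r=cur(); P,Q=tool([570,-86,125],0,100,150)
row(p,r,P,Q,8)
E
```

```text
clock: 5.28
tool_pos: [472.5, -142.8, 216.4]
orientation: [149.2, 11.2, 114.7]
ft_force: [0.5, -0.7, 0.2]
opening: 85.2
finger_force: 0.0
[-29.1 -21.  -32.2  51.3  18.4  37.6]
8 rows: [0.246 0.79  0.39 ] [ 0.34 -0.3  -4.15] tot mm 72.4
```

```bash
python3 -m jog '0.25 0.79 0.39 0.3 -0.3 -4.15;0.25 0.79 0.39 0.3 -0.3 -4.15;0.25 0.79 0.39 0.3 -0.3 -4.15;0.25 0.79 0.39 0.3 -0.3 -4.15;0.25 0.79 0.39 0.3 -0.3 -4.15;0.25 0.79 0.39 0.3 -0.3 -4.15;0.25 0.79 0.39 0.3 -0.3 -4.15;0.25 0.79 0.39 0.3 -0.3 -4.15;0 0 0 0 0 0;0 0 0 0 0 0'
python3 look.py v2; python3 fit.py v2; python3 fit.py v1 v2
```

```text
clock: 6.12
tool_pos: [516.8, -85.4, 209.6]
orientation: [162.0, 27.2, 145.2]
ft_force: [0.2, -0.6, -0.1]
opening: 85.6
finger_force: 0.0
deck_centre [([93.2, 397.4], 0.22)]
ring_centre [([197.5, 312.9], 0.69)]
bar_centre [([209.0, 312.4], 0.85)]
pointer_tip [([190.5, 332.4], 0.7)]
index_tip [([219.6, 334.8], 0.75)]
6.4167 [-14.6 -20.4 -33.3  45.7   7.9  18.1] [516.7 -86.5 209.8] [162.03  27.3  145.18]
[569.2 -79.3 123.5  13.4  83.9   3.9]
[[-0.4, 2.1], [1.4, 2.2], [0.3, 0.5], [2.2, 1.9], [0.7, -0.2], [-0.1, -1.5], [1.8, -1.5], [96.2, -79.8], [-0.8, 2.9], [1.4, -0.0], [-1.1, 2.1], [-0.0, -1.0]]
[562.7 -82.6 129.1   3.1  88.   16.1]
[[97.7, -83.7], [-0.2, 0.4], [0.4, 0.1], [-0.7, 2.5], [-0.7, -0.7]]
[571.2 -84.4 121.7   2.4  88.5  14.5]
[[1.6, 3.6], [2.8, 3.3], [-0.6, 2.7], [1.4, 3.1], [0.2, -0.6], [-2.1, -1.2], [1.1, -1.2], [2.7, -2.1], [0.2, -1.2], [2.0, 1.7], [1.6, 1.0], [-0.7, -0.6], [98.6, -83.6], [0.4, 0.6], [0.4, 0.6], [0.2, 1.8], [-0.3, -2.1]]
[573.  -85.2 119.8   0.8  89.5  18.9]
[[1.5, -1.2], [-1.0, -0.4], [0.9, 2.2], [0.2, 1.8], [-0.8, -0.6], [98.7, -84.0], [0.3, 0.4], [-0.1, 0.8], [0.1, 1.7], [-1.8, -1.3]]
```

View pics/v2.png

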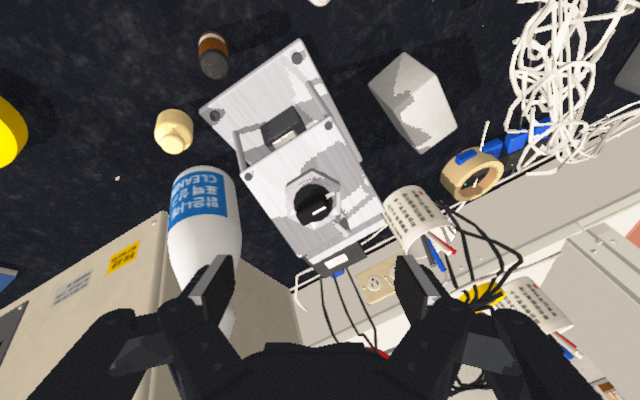

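The picture shows the deck with the front-left corner at (329,123) and the front-right at (242,176), the bar at (313,205), the pointer toward (332,190) and the index post near (340,225). The deck_centre detection is an outlier.

```bash
cat >> h.py <<'E'
PTS["fl"]=lambda a,i:(-58,56,0)
PTS["fr"]=lambda a,i:(-58,-56,0)
E
python3 - <<'E'
from h import *
L=lambda n:np.load(f"pics/{n}.npy",allow_pickle=True).item()
v1,v2=L("v1"),L("v2"); v2["o"].pop("deck_centre")
v2["o"]["fl"]=np.array([123,329]);v2["o"]["fr"]=np.array([176,242]); np.save("pics/v2.npy",v2,allow_pickle=True)
V=[(ctrl.camera_params("side"),SIDE),(ctrl.camera_params("top"),TOP)]
W=[(v1["w"],v1["o"]),(v2["w"],v2["o"])]
for v in (W,W+V,W[1:]):
    x,e=fit(v);print(x.round(1),e.round(1).tolist())
E
python3 - <<'E'
import cv2
im=cv2.imread("pics/v2.png")[110:270,220:400]
cv2.imwrite("pics/v2c.png",cv2.resize(im,None,fx=4,fy=3.7,interpolation=cv2.INTER_CUBIC) if 0 else cv2.resize(im,None,fx=3.7,fy=3.7,interpolation=cv2.INTER_CUBIC))
E
```

```text
[573.7 -85.3 119.9   2.6  90.3  19.2] [[1.0, -1.4], [-1.7, -0.3], [-0.2, 2.8], [0.1, 2.5], [-1.1, -0.8], [1.0, 0.3], [0.9, 0.2], [0.3, 0.8], [-1.6, -1.1], [-8.0, 0.7], [-0.9, -2.8]]
[571.8 -84.9 122.1   3.   90.4  16.3] [[2.0, -2.1], [-0.6, -1.0], [1.1, 2.0], [1.5, 1.7], [-0.9, -1.0], [1.3, 0.4], [1.5, 0.2], [0.4, 1.0], [-0.1, -1.6], [-8.7, 0.5], [-0.4, -3.4], [1.5, 4.0], [2.8, 3.7], [-0.9, 2.9], [1.1, 3.4], [-0.1, -0.2], [-1.9, -0.9], [0.9, -1.4]]
[585.8 -88.5 109.1   1.1  93.7  18.9] [[1.6, 0.1], [0.7, 0.4], [0.6, -0.9], [-1.7, -2.8], [-2.1, 0.8], [-0.2, 0.8]]
```

View pics/v2c.png

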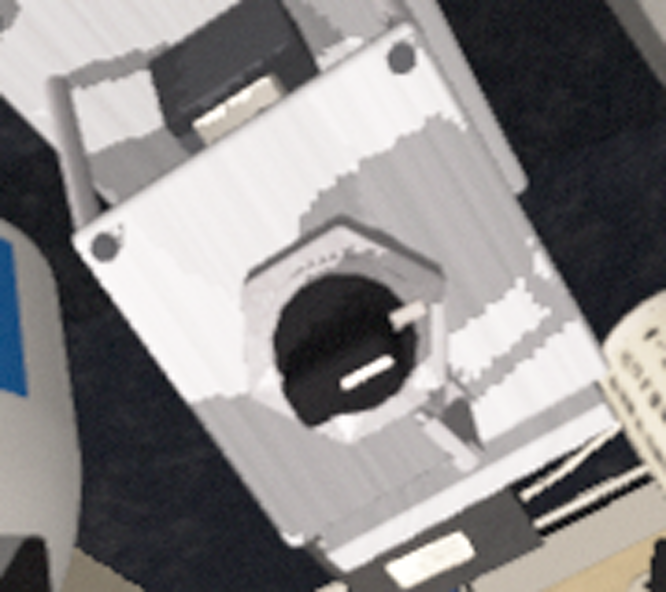

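The crop puts the deck's corners at fl (row 116, col 329.5), fr (174,240) and br (257,300). My earlier fl reading was off.

```bash
cat >> h.py <<'E'
PTS["br"]=lambda a,i:(58,-56,0)
E
python3 - <<'E'
from h import *
L=lambda n:np.load(f"pics/{n}.npy",allow_pickle=True).item()
v1,v2=L("v1"),L("v2")
v2["o"].update(fl=np.array([116,329.5]),fr=np.array([174,240]),br=np.array([257,300])); np.save("pics/v2.npy",v2,allow_pickle=True)
V=[(ctrl.camera_params("side"),SIDE),(ctrl.camera_params("top"),TOP)]
W=[(v1["w"],v1["o"]),(v2["w"],v2["o"])]
for v in (W,W+V,W[1:]):
    x,e=fit(v);print(x.round(1),e.round(1).tolist())
x,e=fit(W+V)
p,r=cur()
P,Q=tool(x[:3],x[3],45,150);row(p,r,P,Q,4)
E
```

```text
[573.6 -85.2 119.4   2.1  89.6  19.1] [[1.2, -1.3], [-1.5, -0.2], [0.2, 2.8], [0.0, 2.3], [-0.9, -0.6], [0.5, 0.4], [0.3, 0.4], [0.1, 1.2], [-2.0, -1.2], [-1.3, 0.7], [0.3, -0.7], [0.3, -0.5]]
[571.8 -84.8 121.3   2.4  89.2  15.5] [[2.2, -1.9], [-0.3, -0.9], [1.5, 2.1], [1.2, 1.5], [-0.9, -0.5], [0.6, 0.4], [0.6, 0.4], [0.3, 1.4], [-0.5, -2.0], [-2.0, 0.6], [0.4, -1.3], [0.9, -0.3], [1.8, 4.0], [3.1, 3.7], [-0.8, 2.8], [1.2, 3.2], [-0.1, -0.5], [-2.2, -1.1], [0.9, -1.3]]
[575.7 -85.7 117.5   2.1  91.4  17.5] [[0.6, 0.3], [0.3, 0.3], [-0.3, 0.4], [-1.5, -1.9], [-0.2, 0.4], [0.7, -0.1], [-0.1, -0.5]]
4 rows: [ 0.011 -0.003  1.481] [-0.19  0.18 -0.62] tot mm 59.2
```

Run:
```python
from h import *
p,r=cur()
P,Q=tool([573,-85,120],2.2,8,150);row(p,r,P,Q,6)
```

```text
6 rows: [0.005 0.002 1.633] [-0.12  0.11 -0.39] tot mm 98.0
```

```bash
python3 -m jog '0 0 1.63 -0.12 0.11 -0.4;0 0 1.63 -0.12 0.11 -0.4;0 0 1.63 -0.12 0.11 -0.4;0 0 1.63 -0.12 0.11 -0.4;0 0 1.63 -0.12 0.11 -0.4;0 0 1.63 -0.12 0.11 -0.4;0 0 0 0 0 0' && python3 -m jog '0 0 0 0 0 0;0 0 0 0 0 0;0 0 0 0 0 0;0 0 0 0 0 0;0 0 0 0 0 0;0 0 0 0 0 0;0 0 0 0 0 0;0 0 0 0 0 0' 0.35 40 && python3 look.py v3
```

```text
clock: 7.0
tool_pos: [568.1, -84.9, 123.4]
orientation: [162.7, 27.2, 148.1]
ft_force: [-1.4, 0.1, -0.7]
opening: 85.7
finger_force: 0.0
clock: 7.67
tool_pos: [568.7, -85.8, 128.2]
orientation: [162.7, 27.5, 148.0]
ft_force: [-7.0, -2.7, 6.1]
opening: 28.5
finger_force: 38.9
bar_centre [([265.5, 315.0], 0.84), ([3.6, 172.3], 0.61)]
pointer_tip [([233.7, 345.5], 0.77)]
7.9667 [-13.2 -12.6 -38.4  33.    8.   16.7] [568.7 -85.9 128.2] [162.69  27.52 148.  ]
```

View pics/v3.png

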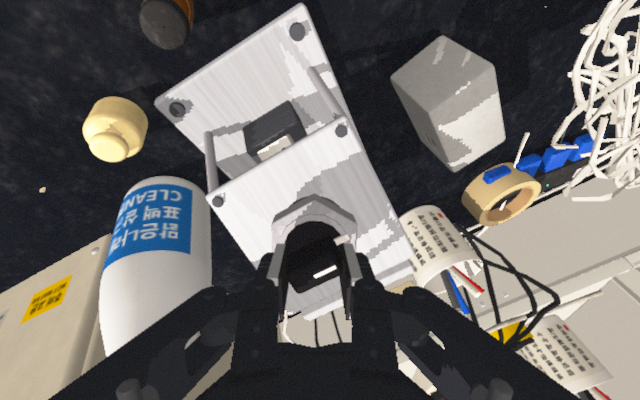

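Run:
```python
from h import *
d=np.load("pics/v3.npy",allow_pickle=True).item();w=d["w"]
p,r=cur();M=r.as_matrix()
for b in (0,-19,-40):
  for h in (14,26): print(b,h,proj(w,[p+M@[0,s*h,b] for s in (-1,1)]).round(0).tolist())
x,y=[573,-85,120],2.2;F=frame(y)
for hh in (14,30): print("ring",hh,proj(w,[x+F@[30*np.cos(a),30*np.sin(a),hh] for a in np.radians(np.arange(30,390,60))]).round(0).astype(int).tolist())
print("bar",proj(w,[x+F@[0,0,56]]).round(0))
im=cv2.imread("pics/v3.png")[170:320,220:400];cv2.imwrite("pics/v3c.png",cv2.resize(im,None,fx=4,fy=4,interpolation=cv2.INTER_CUBIC))
```

```text
0 14 [[232.0, 294.0], [232.0, 334.0]]
0 26 [[232.0, 277.0], [232.0, 351.0]]
-19 14 [[243.0, 292.0], [243.0, 336.0]]
-19 26 [[243.0, 273.0], [243.0, 354.0]]
-40 14 [[260.0, 289.0], [260.0, 339.0]]
-40 26 [[260.0, 268.0], [260.0, 360.0]]
ring 14 [[253, 351], [213, 353], [191, 314], [213, 276], [253, 277], [271, 314]]
ring 30 [[264, 354], [221, 356], [198, 314], [221, 272], [264, 274], [284, 314]]
bar [[264. 314.]]
```

View pics/v3c.png

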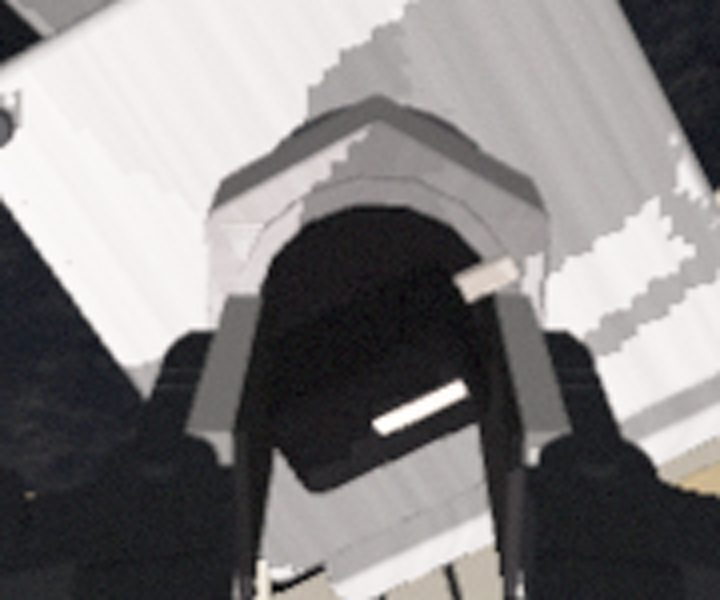

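Run:
```python
from h import *
for n,pts in (("v3",[(244,285),(244,344),(277.5,280),(277.5,351)]),("v2",[(256,231),(256,397),(300,203),(300,435)])):
    d=np.load(f"pics/{n}.npy",allow_pickle=True).item();w=d["w"]
    if n=="v3": p,r=cur()
    else: p,r=np.array([516.7,-86.5,209.8]),R.from_euler("xyz",[162.03,27.3,145.18],degrees=True)
    print(n,"cam in tool",r.inv().apply(w["position"]-p).round(1))
    for q in pts:
        o,v=ray(w,q);o=r.inv().apply(o-p);v=r.inv().apply(v)
        for X in (11,-11):
            t=(X-o[0])/v[0];print(q,X,(o+t*v).round(1))
s=ctrl.state();print(s["opening"],s["finger_force"],s["ft_force"].round(1),s["torque"].round(2))
```

```text
v3 cam in tool [  78.2    0.  -180.8]
(244, 285) 11 [ 11.  -15.9 -42.5]
(244, 285) -11 [-11.  -21.1   2.8]
(244, 344) 11 [ 11.   16.5 -42.6]
(244, 344) -11 [-11.   21.9   2.7]
(277.5, 280) 11 [ 11.  -14.8 -75.5]
(277.5, 280) -11 [-11.  -19.6 -41.1]
(277.5, 351) 11 [ 11.   16.1 -75.6]
(277.5, 351) -11 [-11.   21.4 -41.1]
v2 cam in tool [  78.5    0.8 -180.7]
(256, 231) 11 [ 11.  -41.  -55.1]
(256, 231) -11 [-11.  -54.6 -14.1]
(256, 397) 11 [ 11.   42.9 -55.1]
(256, 397) -11 [-11.   56.6 -14.2]
(300, 203) 11 [ 11.  -41.8 -90.2]
(300, 203) -11 [-11.  -55.6 -60.7]
(300, 435) 11 [ 11.   47.5 -90.3]
(300, 435) -11 [-11.   62.7 -60.8]
28.697284670044592 38.93398851156235 [-7.1 -1.5  4.9] [-0.53  1.1  -0.27]
```

Pixel scale shows the gap is about 29 mm, roughly at the bar's end. So the fingertips sit about 40 mm behind where the reported TCP should be, and the gripper is holding the bar instead of the ring. I'll open, then advance in small steps watching the force.

```bash
python3 -c "
from h import *
print(ctrl.tcp_to_grasp,[a for a in dir(ctrl) if a[0]!='_'])"
python3 -m jog '0 0 0 0 0 0;0 0 0 0 0 0;0 0 0 0 0 0;0 0 0 0 0 0;0 0 0 0 0 0;0 0 0 0 0 0' -1 && python3 -m jog '0 0 0.5 0 0 0;0 0 0.5 0 0 0;0 0 0 0 0 0'; python3 look.py v4; python3 fit.py v4
```

```text
18.700000000000003 ['PlanningError', 'camera_params', 'cut_out', 'finish_job', 'landmark_of', 'snapshot', 'state', 'tcp_to_grasp']
clock: 8.47
tool_pos: [568.9, -84.7, 126.8]
orientation: [162.6, 27.4, 148.1]
ft_force: [0.4, 0.9, -0.5]
opening: 85.7
finger_force: 0.0
clock: 8.72
tool_pos: [574.0, -84.4, 116.9]
orientation: [162.7, 27.3, 148.1]
ft_force: [0.0, 0.3, -1.0]
opening: 85.5
finger_force: 0.0
deck_centre [([284.0, 313.8], 0.2)]
bar_centre [([280.6, 314.2], 0.65)]
pointer_tip [([244.6, 345.8], 0.61)]
index_tip [([289.0, 345.5], 0.84)]
9.0167 [-13.  -11.6 -38.8  31.6   8.1  16.9] [574.3 -84.6 118.5] [162.62  27.41 148.07]
[570.3 -85.5 123.9   1.   96.6  17.8]
[[0.9, 3.3], [2.0, 3.0], [-0.3, 3.4], [1.8, 3.7], [0.6, -0.2], [-0.6, -0.8], [1.6, -1.2], [-46.7, -0.6], [4.0, -0.2], [-1.4, 1.7], [0.8, 0.2]]
[ 5.815e+02 -8.830e+01  1.180e+02 -1.000e-01  9.910e+01  1.980e+01]
[[-43.9, -0.1], [3.3, 1.4], [0.3, -0.3], [-0.6, -0.6]]
```

View pics/v4.png

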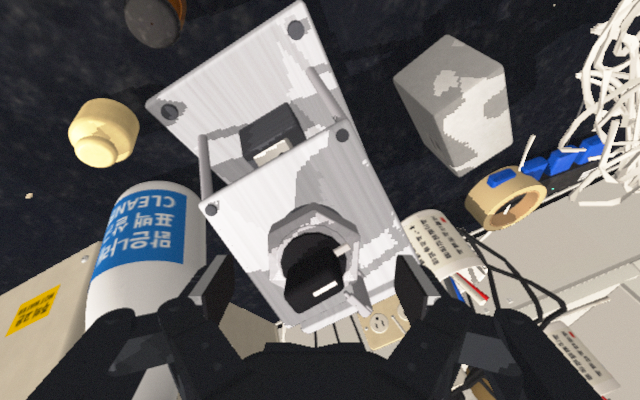

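No force yet and the fingers are centred round the adjuster (gap middle at column 313, bar at 314). The tips show well above the ring, so I'll advance further.

```bash
python3 -m jog '0 0 0.6 0 0 0;0 0 0.6 0 0 0;0 0 0.6 0 0 0;0 0 0 0 0 0' ; python3 look.py v5
python3 - <<'E'
from h import *
d=np.load("pics/v5.npy",allow_pickle=True).item();w=d["w"]
for dk in ([573,-85,120],[571,-85.3,123]):
    F=frame(2);print([(k,(proj(w,[dk+F@np.array(PTS[k](np.radians(95),np.radians(18)))])[0]-v).round(1).tolist()) for k,v in d["o"].items()])
E
```

```text
clock: 9.35
tool_pos: [583.5, -84.0, 101.3]
orientation: [162.7, 27.3, 148.1]
ft_force: [-1.1, -0.5, -0.1]
opening: 85.3
finger_force: 0.0
ring_centre [([93.5, 439.8], 0.38)]
bar_centre [([262.7, 351.4], 0.68)]
pointer_tip [([259.9, 350.9], 0.96)]
index_tip [([313.2, 347.8], 0.71)]
9.65 [-12.7 -10.  -39.6  29.2   7.9  17.2] [583.8 -84.2 103.3] [162.61  27.42 148.06]
[('ring_centre', [170.9, -125.7]), ('bar_centre', [40.8, -37.1]), ('pointer_tip', [-3.2, 0.7]), ('index_tip', [-7.9, 1.8])]
[('ring_centre', [174.3, -126.2]), ('bar_centre', [46.3, -37.7]), ('pointer_tip', [0.5, 1.2]), ('index_tip', [-3.3, 2.1])]
```

View pics/v5.png

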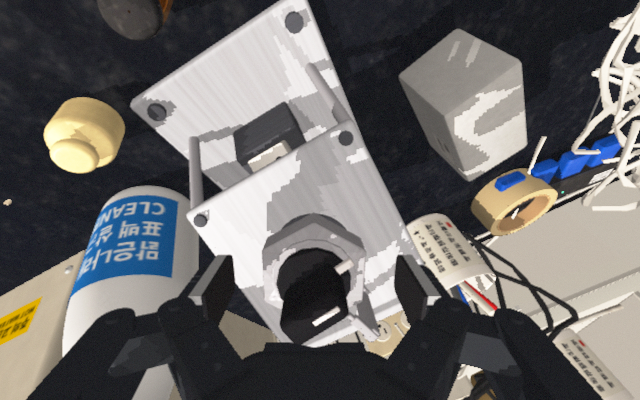

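Still no contact with the reported TCP 20 mm below deck level. In the picture the tips (225,265) and (400,265) are still above the ring at (313,275). The fingers really are about 40 mm shorter than reported. I'll pool the wrist views for the centring.

Run:
```python
from h import *
L=lambda n:(lambda d:(d["w"],{k:v for k,v in d["o"].items() if not (n in("v4","v5") and k in("deck_centre","ring_centre")) and not(n=="v5" and k=="bar_centre")}))(np.load(f"pics/{n}.npy",allow_pickle=True).item())
W=[L("v1"),L("v2")];W2=[L("v4"),L("v5")]
V=[(ctrl.camera_params("side"),SIDE),(ctrl.camera_params("top"),TOP)]
# deck corners seen in v4,v5 (row,col)
W2[0][1].update(fl=np.array([118,345]),fr=np.array([204,200]));W2[1][1].update(fl=np.array([122,350]),fr=np.array([212,190]))
for v in (W2,W+W2,W+W2+V):
    x,e=fit(v);print(x.round(1),e.round(1).tolist())
    p,r=cur();F=frame(x[3]);print("tcp in stand",(F.T@(p-x[:3])).round(1),"toolx az",np.degrees(np.arctan2(*(F.T@r.as_matrix()[:,0])[[1,0]])).round(1),"tool z",(F.T@r.as_matrix()[:,2]).round(3))
w=ctrl.camera_params("wrist")
for z in(-73,-113): print(proj(w,p+r.as_matrix()@[38,0,z]).round())
```

```text
[575.1 -85.9 119.8   1.7  93.8  14.9] [[0.9, -0.0], [-1.4, 1.6], [-1.0, -1.9], [2.5, 1.3], [1.5, -0.4], [-0.3, 0.9], [-4.8, -0.6], [-0.4, 0.2], [3.1, -1.8]]
tcp in stand [ -1.3   1.4 -18.6] toolx az 150.6 tool z [ 0.     0.006 -1.   ]
[573.9 -85.5 120.    1.9  91.9  15.8] [[0.7, -1.4], [-1.9, -0.4], [-0.3, 2.5], [0.2, 2.6], [-2.5, 0.2], [1.2, 0.5], [1.0, 0.6], [0.1, 0.8], [-0.1, -2.1], [-0.5, 1.0], [0.8, -0.7], [0.9, -0.7], [0.1, -0.2], [-1.4, 2.3], [-2.1, -1.3], [0.8, 1.2], [0.7, -1.0], [-0.2, 1.7], [-5.8, 0.1], [-2.4, 0.0], [2.3, -2.6]]
tcp in stand [ -0.4   0.9 -19.4] toolx az 150.4 tool z [ 0.     0.004 -1.   ]
[573.1 -85.3 120.8   2.   92.5  15. ] [[1.2, -1.6], [-1.4, -0.6], [0.3, 2.2], [1.1, 2.4], [-2.2, 0.0], [1.2, 0.5], [1.1, 0.5], [-0.2, 0.7], [0.2, -2.2], [-0.9, 0.9], [0.7, -1.0], [1.1, -0.6], [0.8, -0.2], [-1.5, 2.4], [-1.3, -1.4], [0.1, 1.3], [0.9, -1.7], [-0.1, 1.9], [-4.7, 0.1], [-3.1, 0.2], [2.5, -3.4], [2.2, 4.6], [3.4, 4.3], [-1.4, 3.0], [0.6, 3.3], [-0.6, -0.4], [-2.3, -1.0], [0.3, -1.1]]
tcp in stand [ -0.1   0.6 -20.5] toolx az 150.3 tool z [ 0.     0.003 -1.   ]
[[217. 314.]]
[[268. 314.]]
```

```bash
python3 -m jog '0 0 0.5 0 0 0;0 0 0.5 0 0 0;0 0 0.4 0 0 0;0 0 0 0 0 0;0 0 0 0 0 0' && python3 -m jog '0 0 0 0 0 0;0 0 0 0 0 0;0 0 0 0 0 0;0 0 0 0 0 0;0 0 0 0 0 0;0 0 0 0 0 0' 0.35 40
```

```text
clock: 10.07
tool_pos: [591.0, -83.8, 90.5]
orientation: [162.6, 27.3, 148.1]
ft_force: [0.3, -0.6, 0.1]
opening: 85.1
finger_force: 0.0
clock: 10.57
tool_pos: [592.3, -87.4, 98.7]
orientation: [162.7, 28.0, 147.8]
ft_force: [-43.4, -7.6, 44.4]
opening: 51.7
finger_force: 53.9
```

The ring is gripped (51.7 mm), but the pads swung forward and load the arm about 60 N along the axis. I'll relax the command backwards.

```bash
python3 -m jog '0 0 -0.4 0 0 0;0 0 -0.3 0 0 0;0 0 0 0 0 0;0 0 0 0 0 0'
python3 - <<'E'
from h import *
p,r=cur();F=frame(1.9);print("tcp in stand",(F.T@(p-[574,-85.5,120])).round(1),"az",np.degrees(np.arctan2(*(F.T@r.as_matrix()[:,0])[[1,0]])).round(1),F.T@ctrl.state()["ft_force"],ctrl.state()["torque"])
E
```

```text
clock: 10.9
tool_pos: [591.3, -87.2, 99.1]
orientation: [162.7, 27.9, 147.9]
ft_force: [26.6, -9.6, -17.0]
opening: 50.4
finger_force: 64.3
tcp in stand [  3.5  -2.3 -26.9] az 150.4 [ 13.27779724 -10.47751934 -28.33465966] [-1.88007694 -2.26847036 -0.93848412]
```

```bash
python3 -m jog '0 0 0.2 0 0 0;0 0 0 0 0 -5.2;0 0 0 0 0 -5.2;0 0 0 0 0 -5.2;0 0 0 0 0 -5.2;0 0 0 0 0 -5.2;0 0 0 0 0 -5.2;0 0 0 0 0 -5.2;0 0 0 0 0 -5.2;0 0 0 0 0 -5.2;0 0 0 0 0 0;0 0 0 0 0 0;0 0 0 0 0 0' - 50
cat > st.py <<'E'
from h import *
p,r=cur();F=frame(1.9);s=ctrl.state();print("tcp in stand",(F.T@(p-[574,-85.5,120])).round(1),"az",np.degrees(np.arctan2(*(F.T@r.as_matrix()[:,0])[[1,0]])).round(1),"F",(F.T@s["ft_force"]).round(1),"T",(F.T@s["torque"]).round(2),s["opening"].round(1),s["clock"],s["joint_pos"].round(0))
E
python3 st.py
```

```text
clock: 11.98
tool_pos: [591.8, -82.7, 99.3]
orientation: [-169.6, 31.0, -157.8]
ft_force: [5.8, 6.8, 4.3]
opening: 51.1
finger_force: 76.5Traceback (most recent call last):
  File "st.py", line 2, in <module>
    p,r=cur();F=frame(1.9);s=ctrl.state();print("tcp in stand",(F.T@(p-[574,-85.5,120])).round(1),"az",np.degrees(np.arctan2(*(F.T@r.as_matrix()[:,0])[[1,0]])).round(1),"F",(F.T@s["ft_force"]).round(1),"T",(F.T@s["torque"]).round(2),s["opening"].round(1),s["clock"],s["joint_pos"].round(0))
                                                                                                                                                                                                                                         ^^^^^^^^^^^^^^^^^^
AttributeError: 'float' object has no attribute 'round'
```

```bash
sed -i 's/s\["opening"\].round(1)/round(s["opening"],1)/' st.py; python3 st.py; python3 -m jog '0 0 0 0 0 0;0 0 0 0 0 0;0 0 0 0 0 0;0 0 -1 0 0 0;0 0 -1 0 0 0;0 0 -1 0 0 0;0 0 -1 0 0 0;0 0 0 0 0 7;0 0 0 0 0 7;0 0 0 0 0 7;0 0 0 0 0 7;0 0 0 0 0 7;0 0 0 0 0 7;0 0 0 0 0 7;0 0 0 0 0 7;0 0 0 0 0 7;0 0 0 0 0 7' -1; python3 st.py; python3 look.py v6
```

```text
tcp in stand [  4.1   2.2 -27. ] az -162.7 F [7.4 6.6 0.5] T [ 0.79 -0.92  0.2 ] 51.1 11.9833 [-12.  -9. -40.  28.   8. -29.]
clock: 13.4
tool_pos: [567.1, -85.0, 130.6]
orientation: [153.2, 18.5, 124.4]
ft_force: [0.1, 0.1, 0.2]
opening: 85.5
finger_force: 0.0
tcp in stand [-0.2  0.8 12.6] az 126.8 F [0.2 0.  0.1] T [-0.    0.48  0.08] 85.5 13.4 [-13. -13. -38.  33.   8.  40.]
deck_centre [([84.9, 115.4], 0.6), ([50.5, 382.7], 0.48)]
bar_centre [([265.9, 315.6], 0.72)]
pointer_tip [([218.5, 328.3], 0.57)]
index_tip [([263.1, 350.0], 0.74)]
13.7 [-13.3 -12.8 -38.3  33.4   8.2  39.7] [567.3 -84.9 129.9] [153.38  18.66 124.82]
```

```bash
cat > ang.py <<'E'
from h import *
import sys
F=frame(1.9);dk=np.array([574,-85.5,120]);
for n in sys.argv[1:]:
    d=np.load(f"pics/{n}.npy",allow_pickle=True).item();out=[]
    for k,h in (("bar_centre",56),("pointer_tip",37),("index_tip",35)):
        if k in d["o"]:
            o,v=ray(d["w"],d["o"][k]);o=F.T@(o-dk);v=F.T@v;q=(o+v*(h-o[2])/v[2])[:2]
            out.append((k[:5],q.round(1).tolist(),np.degrees(np.arctan2(q[1],q[0])).round(1),np.hypot(*q).round(1)))
    print(n,out)
E
python3 ang.py v1 v2 v4 v5 v6
```

```text
v1 [('bar_c', [0.8, 2.5], np.float64(72.5), np.float64(2.6)), ('point', [0.6, 24.9], np.float64(88.5), np.float64(24.9)), ('index', [22.3, 8.5], np.float64(20.9), np.float64(23.9))]
v2 [('bar_c', [-1.2, 0.1], np.float64(173.1), np.float64(1.2)), ('point', [-1.3, 21.9], np.float64(93.3), np.float64(22.0)), ('index', [25.6, 8.6], np.float64(18.6), np.float64(27.1))]
v4 [('bar_c', [-0.1, 0.2], np.float64(113.4), np.float64(0.2)), ('point', [-0.7, 21.0], np.float64(91.8), np.float64(21.0)), ('index', [26.2, 6.9], np.float64(14.9), np.float64(27.1))]
v5 [('bar_c', [-10.4, 24.0], np.float64(113.5), np.float64(26.1)), ('point', [-1.2, 21.7], np.float64(93.1), np.float64(21.8)), ('index', [27.8, 5.1], np.float64(10.5), np.float64(28.2))]
v6 [('bar_c', [1.6, -0.5], np.float64(-18.3), np.float64(1.7)), ('point', [-4.9, 21.1], np.float64(103.0), np.float64(21.6)), ('index', [25.6, 4.7], np.float64(10.4), np.float64(26.0))]
```

```bash
python3 -m jog '0 0 0.2 0 0 6.6;0 0 0.2 0 0 6.6;0 0 0.2 0 0 6.6;0 0 0.2 0 0 6.6;0 0 0.2 0 0 6.6;0 0 0 0 0 0;0 0 0 0 0 0'; python3 st.py;python3 look.py v7; python3 ang.py v7; python3 -m jog '0 0 0 0 0 0;0 0 0 0 0 0;0 0 0 0 0 0;0 0 0 0 0 0;0 0 0 0 0 0;0 0 0 0 0 0;0 0 0 0 0 0;0 0 0 0 0 0' 1 30; python3 st.py
```

```text
clock: 14.28
tool_pos: [572.5, -84.6, 120.8]
orientation: [148.0, 2.2, 95.8]
ft_force: [0.7, -0.4, -0.3]
opening: 85.6
finger_force: 0.0
tcp in stand [-0.8  0.9  1.5] az 94.4 F [ 0.5 -0.4 -0.6] T [0.01 0.42 0.02] 85.6 14.2833 [-13. -12. -39.  32.   8.  73.]
bar_centre [([278.8, 317.5], 0.97)]
pointer_tip [([224.4, 310.6], 0.76), ([213.5, 95.4], 0.47)]
index_tip [([253.9, 359.1], 0.69)]
14.5833 [-13.1 -11.9 -38.7  32.    8.1  73. ] [572.6 -84.7 121.1] [147.96   2.08  95.6 ]
v7 [('bar_c', [1.0, -2.4], np.float64(-66.4), np.float64(2.6)), ('point', [-4.5, 20.2], np.float64(102.5), np.float64(20.7)), ('index', [25.5, 3.0], np.float64(6.6), np.float64(25.7))]
clock: 15.25
tool_pos: [570.5, -85.5, 123.4]
orientation: [148.0, 2.1, 95.4]
ft_force: [-38.2, -0.1, 31.3]
opening: 13.3
finger_force: 49.3
tcp in stand [-1.1  0.2  4.7] az 94.1 F [-15.7   1.2  46.8] T [0.15 3.86 0.01] 13.3 15.25 [-13. -12. -39.  32.   8.  73.]
```

```bash
python3 -m jog '0 0 -0.4 0 0 0;0 0 0 0 0 0;0 0 0 0 0 0'; python3 st.py;python3 look.py v8; python3 ang.py v8
```

```text
clock: 15.5
tool_pos: [569.9, -85.3, 123.8]
orientation: [148.0, 2.1, 95.5]
ft_force: [-2.0, -3.7, 1.6]
opening: 13.2
finger_force: 36.1
tcp in stand [-1.5  0.4  5.4] az 94.2 F [-0.9 -3.7  2.5] T [-0.48  1.    0.07] 13.2 15.5 [-13. -12. -39.  33.   8.  73.]
deck_centre [([250.1, 359.7], 0.62), ([272.0, 313.6], 0.26)]
bar_centre [([274.2, 314.8], 0.91)]
pointer_tip [([221.2, 311.7], 0.66)]
index_tip [([249.0, 357.6], 0.66)]
15.8 [-13.2 -12.3 -38.6  32.6   8.   73. ] [569.9 -85.3 123.8] [148.06   2.09  95.5 ]
v8 [('bar_c', [-1.0, -2.7], np.float64(-111.0), np.float64(2.9)), ('point', [-4.5, 20.2], np.float64(102.5), np.float64(20.7)), ('index', [24.4, 3.5], np.float64(8.2), np.float64(24.7))]
```

```bash
python3 -m jog '0 0 0 0 0 7;0 0 0 0 0 7;0 0 0 0 0 7;0 0 0 0 0 7;0 0 0 0 0 7;0 0 0 0 0 7;0 0 0 0 0 7;0 0 0 0 0 7;0 0 0 0 0 7;0 0 0 0 0 7;0 0 0 0 0 7;0 0 0 0 0 1.5;0 0 0 0 0 0;0 0 0 0 0 0'; python3 st.py;python3 look.py v9; python3 ang.py v9
python3 - <<'E'
from h import *
def L(n):
    d=np.load(f"pics/{n}.npy",allow_pickle=True).item();o={k:v for k,v in d["o"].items() if k!="deck_centre" and not(n=="v5" and k in("ring_centre","bar_centre")) and not(k=="pointer_tip" and n in("v6","v7","v8","v9"))}
    return d["w"],o
x,e=fit([L(f"v{i}") for i in (1,2,4,5,6,7,8,9)]);print(x.round(1),np.abs(e).max(0))
F=frame(x[3]);p,r=cur();print("tool az",np.degrees(np.arctan2(*(F.T@r.as_matrix()[:,0])[[1,0]])))
E
```

```text
clock: 16.97
tool_pos: [569.8, -85.2, 123.7]
orientation: [170.6, -30.7, 20.2]
ft_force: [-5.8, -3.1, 0.1]
opening: 13.5
finger_force: 36.4
tcp in stand [-1.6  0.5  5.4] az 15.6 F [-4.9 -2.9  3.2] T [-0.66  1.11 -0.03] 13.5 16.9667 [-13. -12. -39.  33.   8. 151.]
ring_centre [([214.4, 317.0], 0.67), ([336.5, 167.0], 0.38)]
bar_centre [([276.3, 316.6], 0.7)]
pointer_tip [([220.6, 312.4], 0.82)]
index_tip [([217.0, 319.3], 0.7), ([171.4, 177.1], 0.27)]
17.2667 [-13.2 -12.3 -38.6  32.6   8.1 151.5] [569.8 -85.2 123.7] [170.57 -30.72  20.18]
v9 [('bar_c', [-5.7, -1.9], np.float64(-161.5), np.float64(6.0)), ('point', [17.4, 7.1], np.float64(22.1), np.float64(18.8)), ('index', [19.9, 3.6], np.float64(10.3), np.float64(20.2))]
[571.5 -85.6 122.7   2.1  94.5  13.6] [28.0955734   3.03013423]
tool az 15.493111143197288
```

```bash
cat > msk.py <<'E'
from h import *
import sys
w=ctrl.camera_params("wrist");im=ctrl.snapshot("wrist");p,r=cur();M=r.as_matrix()
print("plane col",proj(w,[p+M@[x,0,z] for x,z in ((0,-45),(25,-30),(45,-30))]).round(1).tolist())
for t in ("index_arm","pointer_tip","index_tip"):
    for c in ctrl.cut_out("wrist",t)[:1]:
        m=c["pixels"];print(t,round(float(c["p"]),2),np.round(c["bbox"],1),"n",m.sum())
        for y in np.where(m.any(1))[0][::4]:
            xs=np.where(m[y])[0];print((int(y),int(xs.min()),int(xs.max())),end=" ")
        print()
g=cv2.cvtColor(im,cv2.COLOR_RGB2GRAY)
for y in range(150,246,4): print(y,g[y,284:346:2].tolist())
print([( k["at"],k["p"]) for t in("pointer_tip","index_tip") for k in ctrl.landmark_of("wrist",t)[:1]])
E
python3 msk.py
```

```text
plane col [[263.3, 314.6], [211.6, 314.6], [177.6, 314.6]]
index_arm 0.94 [316.2 191.1  39.2  52.7] n 744
(165, 313, 314) (169, 308, 325) (173, 309, 325) (177, 308, 325) (181, 308, 325) (185, 307, 325) (189, 307, 325) (193, 307, 324) (197, 307, 324) (201, 312, 326) (205, 296, 333) (209, 313, 318) (213, 314, 317) 
index_tip 0.76 [316.8 191.7  44.1  49. ] n 780
(166, 311, 322) (170, 308, 325) (174, 308, 325) (178, 308, 325) (182, 307, 325) (186, 307, 325) (190, 307, 324) (194, 307, 324) (198, 308, 324) (202, 300, 330) (206, 294, 336) (210, 313, 318) (214, 314, 317) 
150 [243, 241, 239, 237, 237, 240, 242, 242, 244, 245, 244, 242, 242, 243, 242, 242, 244, 243, 242, 241, 239, 239, 244, 239, 229, 210, 183, 153, 140, 142, 143]
154 [242, 241, 238, 236, 238, 242, 242, 242, 245, 245, 244, 242, 242, 242, 242, 243, 244, 242, 240, 242, 241, 243, 243, 240, 242, 242, 229, 191, 207, 198, 196]
158 [241, 240, 236, 238, 241, 242, 241, 243, 245, 244, 242, 242, 243, 241, 243, 244, 243, 241, 240, 240, 242, 235, 209, 240, 231, 180, 180, 179, 180, 181, 187]
162 [241, 201, 236, 238, 209, 225, 243, 245, 245,
[... 2570 characters left out ...]
111, 99, 251, 254, 254, 228, 155, 197, 227, 225, 224, 223, 223, 223, 220, 224, 223, 222, 225]
230 [158, 148, 152, 157, 156, 154, 154, 94, 31, 38, 42, 39, 29, 66, 251, 254, 254, 207, 41, 42, 41, 42, 40, 110, 202, 222, 222, 223, 230, 248, 250]
234 [148, 157, 153, 155, 95, 25, 32, 31, 32, 30, 29, 34, 27, 64, 252, 254, 255, 205, 39, 43, 43, 43, 40, 40, 46, 40, 115, 213, 229, 227, 237]
238 [155, 155, 133, 30, 27, 32, 27, 28, 31, 29, 27, 28, 26, 23, 26, 26, 20, 30, 27, 26, 30, 43, 39, 40, 40, 45, 39, 46, 161, 225, 224]
242 [160, 111, 29, 27, 31, 30, 33, 30, 30, 17, 23, 16, 24, 26, 28, 19, 25, 26, 21, 21, 29, 35, 30, 35, 38, 42, 39, 39, 44, 125, 224]
[([218.6, 315.5], 0.75), ([275.6, 315.7], 0.75)]
```

The masks and grey profile put the pointer at column 315 and the index arm at 315.5-316, in line with the tool plane (314.6). That's within about 1°. Next I release, back off, turn half round and re-grip the ring.

```bash
python3 -m jog '0 0 0 0 0 0;0 0 0 0 0 0;0 0 0 0 0 0;0 0 0 0 0 0;0 0 -0.5 0 0 0;0 0 -0.5 0 0 0;0 0 0 0 0 -7;0 0 0 0 0 -7;0 0 0 0 0 -7;0 0 0 0 0 -7;0 0 0 0 0 -7;0 0 0 0 0 -7;0 0 0 0 0 -7;0 0 0 0 0 -7;0 0 0 0 0 -7;0 0 0 0 0 -7;0 0 0 0 0 -7;0 0 0 0 0 -7;0 0 0 0 0 -7;0 0 0 0 0 -7' -1; python3 -m jog '0 0 0 0 0 -7;0 0 0 0 0 -7;0 0 0 0 0 -7;0 0 0 0 0 -7;0 0 0 0 0 -7;0 0 0 0 0 -7;0 0 0 0 0 -7;0 0 0 0 0 -7;0 0 0 0 0 -7;0 0 0 0 0 -7;0 0 0 0 0 -7;0 0 0 0 0 -7;0 0 0 0 0 0;0 0 0 0 0 0'; python3 st.py; python3 look.py v10;python3 ang.py v10
```

```text
clock: 19.23
tool_pos: [565.2, -84.9, 133.5]
orientation: [150.1, 12.3, 112.7]
ft_force: [0.5, -0.0, 0.1]
opening: 85.4
finger_force: 0.0
clock: 20.4
tool_pos: [565.2, -85.0, 133.3]
orientation: [-169.5, 30.5, -157.7]
ft_force: [0.4, -0.0, -0.6]
opening: 85.6
finger_force: 0.0
tcp in stand [-0.3  0.8 15.9] az -162.5 F [-0.  -0.  -0.8] T [0.04 0.46 0.01] 85.6 20.4 [-13. -13. -38.  34.   8. -30.]
ring_centre [([277.3, 313.2], 0.71)]
bar_centre [([281.1, 312.1], 0.41)]
pointer_tip [([278.5, 313.1], 0.95)]
index_tip [([279.0, 315.2], 0.63), ([83.3, 190.5], 0.34)]
20.7 [-13.3 -13.1 -38.1  33.9   8.2 -30.6] [565.2 -85.  132.8] [-169.44   30.48 -157.54]
v10 [('bar_c', [13.6, 4.1], np.float64(16.8), np.float64(14.2)), ('point', [23.5, 7.8], np.float64(18.5), np.float64(24.7)), ('index', [24.7, 9.7], np.float64(21.4), np.float64(26.5))]
```

```bash
python3 -m jog '0 0 0.8 0 0 0;0 0 0.8 0 0 0;0 0 0.8 0 0 0;0 0 0.8 0 0 0;0 0 0.8 0 0 0;0 0 0 0 0 0;0 0 0 0 0 0'; python3 st.py; python3 -m jog '0 0 0 0 0 0;0 0 0 0 0 0;0 0 0 0 0 0;0 0 0 0 0 0;0 0 0 0 0 0;0 0 0 0 0 0' 0.35 50; python3 st.py
```

```text
clock: 21.28
tool_pos: [586.1, -83.9, 97.6]
orientation: [-169.5, 30.4, -157.5]
ft_force: [-0.2, -1.1, 0.1]
opening: 85.2
finger_force: 0.0
tcp in stand [ -1.6   1.2 -25.4] az -162.3 F [-0.1 -1.1  0.3] T [-0.01  0.51 -0.01] 85.2 21.2833 [-13.  -9. -40.  28.   8. -30.]
clock: 21.78
tool_pos: [586.5, -84.2, 99.8]
orientation: [-169.4, 30.5, -157.5]
ft_force: [-6.9, 0.6, 6.6]
opening: 50.9
finger_force: 52.1
tcp in stand [ -0.1   0.9 -23.8] az -162.3 F [-2.3  0.8  9.2] T [0.08 0.87 0.1 ] 50.9 21.7833 [-13. -10. -40.  29.   8. -30.]
```

```bash
python3 -m jog '0 0 0 0 0 5.2;0 0 0 0 0 5.2;0 0 0 0 0 5.2;0 0 0 0 0 5.2;0 0 0 0 0 5.2;0 0 0 0 0 5.2;0 0 0 0 0 5.2;0 0 0 0 0 5.2;0 0 0 0 0 5.2;0 0 0 0 0 1;0 0 0 0 0 0;0 0 0 0 0 0;0 0 0 0 0 0' - 60; python3 st.py
```

```text
clock: 22.87
tool_pos: [586.4, -85.3, 99.8]
orientation: [162.4, 27.3, 147.4]
ft_force: [-6.8, -2.7, 5.9]
opening: 50.9
finger_force: 60.7
tcp in stand [ -0.2  -0.2 -23.7] az 149.8 F [-2.7 -2.5  8.7] T [-0.57  0.85 -0.19] 50.9 22.8667 [-13. -10. -40.  29.   8.  18.]
```

```bash
python3 -m jog '0 0 0 0 0 1.5;0 0 0 0 0 1.5;0 0 0 0 0 1;0 0 0 0 0 0;0 0 0 0 0 0' - 80; python3 st.py
```

```text
clock: 23.28
tool_pos: [586.4, -85.4, 99.9]
orientation: [160.8, 26.3, 143.8]
ft_force: [-8.2, -5.8, 6.3]
opening: 50.5
finger_force: 83.3
tcp in stand [ -0.2  -0.3 -23.6] az 146.4 F [-3.8 -5.5  9.8] T [-0.95  1.25  4.21] 50.5 23.2833 [-13. -10. -40.  29.   8.  21.]
```

The torque rose to 4.2 N m, so the ring is on its hard stop. Relieve, release, back off and check.

```bash
python3 -m jog '0 0 0 0 0 -1.5;0 0 0 0 0 -1;0 0 0 0 0 0' - 20; python3 st.py; python3 -m jog '0 0 0 0 0 0;0 0 0 0 0 0;0 0 0 0 0 0;0 0 0 0 0 0;0 0 -1.5 0 0 0;0 0 -2 0 0 0;0 0 -2.5 0 0 0;0 0 -2.5 0 0 0;0 0 -2.5 0 0 0;0 0 -2 0 0 0;0 0 0 0 0 0;0 0 0 0 0 0' -1; python3 st.py; python3 look.py v11; python3 ang.py v11
python3 - <<'E'
from h import *
c=ctrl.cut_out("wrist","lock_ring")[:1]
F=frame(1.9);dk=np.array([574,-85.5,120]);w=ctrl.camera_params("wrist")
for k in c:
    m=k["pixels"].astype(np.uint8);cs,_=cv2.findContours(m,cv2.RETR_EXTERNAL,cv2.CHAIN_APPROX_NONE);h=cv2.convexHull(max(cs,key=cv2.contourArea))
    best=[]
    for a in np.arange(-30,60,2):
        P=[dk+F@[30*np.cos(t),30*np.sin(t),z] for z in(14,30) for t in np.radians(a+np.arange(30,390,60))]
        q=cv2.convexHull(proj(w,P)[:,::-1].astype(np.float32));z=np.zeros((400,640),np.uint8);cv2.fillPoly(z,[q.round().astype(np.int32)],1)
        mm=np.zeros_like(z);cv2.fillPoly(mm,[h],1);b=0
        for dx in range(-5,6):
            for dy in range(-5,6):
                s=np.roll(z,(dy,dx),(0,1));b=max(b,(s&mm).sum()/(s|mm).sum())
        best.append((round(float(b),3),int(a)))
    print(k["p"],sorted(best)[::-1][:8])
for t in("pointer_tip","index_tip"): print(t,ctrl.landmark_of("wrist",t)[:1])
E
```

```text
clock: 23.53
tool_pos: [586.4, -85.4, 99.9]
orientation: [161.8, 27.0, 146.0]
ft_force: [-8.2, -4.7, 7.1]
opening: 50.9
finger_force: 81.4
tcp in stand [ -0.2  -0.3 -23.6] az 148.5 F [-3.3 -4.4 10.4] T [-0.7   1.05  1.25] 50.9 23.5333 [-13. -10. -40.  29.   8.  19.]
clock: 24.53
tool_pos: [518.0, -87.1, 210.4]
orientation: [161.6, 26.9, 145.9]
ft_force: [0.1, -1.3, -1.0]
opening: 85.6
finger_force: 0.0
tcp in stand [  0.5   0.3 106.3] az 148.4 F [-0.5 -1.3 -0.9] T [ 0.02  0.52 -0.04] 85.6 24.5333 [-15. -20. -33.  46.   9.  17.]
deck_centre [([96.8, 397.9], 0.62)]
ring_centre [([196.8, 311.5], 0.69)]
bar_centre [([207.1, 312.7], 0.57)]
pointer_tip [([216.5, 330.2], 0.71)]
index_tip [([219.0, 331.6], 0.79)]
24.8333 [-15.4 -19.8 -33.   46.1   9.3  16.8] [517.2 -86.6 207.4] [161.69  26.66 145.96]
v11 [('bar_c', [-1.2, 0.3], np.float64(166.3), np.float64(1.2)), ('point', [21.1, 6.3], np.float64(16.5), np.float64(22.0)), ('index', [24.8, 5.8], np.float64(13.2), np.float64(25.4))]
0.96 [(0.969, 58), (0.969, -2), (0.962, 0), (0.959, 56), (0.959, -4), (0.957, 2), (0.953, 4), (0.951, 54)]
pointer_tip [{'at': [216.5, 330.2], 'p': 0.71}]
index_tip [{'at': [219.0, 331.6], 'p': 0.79}]
```

```bash
python3 -c "
from h import *
print(ctrl.finish_job())"
```

```text
the job is handed in; nothing more can be done
None
```

I handed the job in at about 25 s: lock ring loosened and tightened back to its hard stop (about 4 N m felt), pointer about 1–3° from the index arm by my camera checks against the 7° allowed, and the gripper backed clear; no verdict came back.

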